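# Seat and lock a flow cell in its clamp holder

### The arm

A 6-joint arm with a two-finger parallel gripper is mounted at the origin on the work surface. World frame = base frame: x ahead of the robot, y to its left, z up, the work surface at z = 0. Lengths are in m, angles in rad, forces in N, time in s.
With the tool pointing down it reaches from about 0.325 to 0.775 m from the base axis. Payload 5.5 kg.
Tool frame: the origin (TCP) lies midway between the tips of the shut fingers; the grasp point (between the pads) lies 19 mm behind it; x points along the fingers, y is the direction in which the jaws open and shut, and the axes are right-handed (so a half turn about x gives the same grasp; the last joint's range is limited). The gripper opens to 88 mm and grips with 3 to 60 N. Pads are 20 mm wide; open, the fingers measure 115 mm over their backs; the gripper's body (75 mm by 178 mm) begins 61 mm behind the grasp point.
Start: joints at [-1.161, 0.091, 1.231, -0, 1.82, -0.057], TCP at [0.27, -0.536, 0.223] pointing down, gripper open.
Joint ranges: [-2.87, 2.87], [-0.86, 2.18], [0.17, 2.46], [-1.51, 4.65], [0.06, 2.69], [-2.65, 2.65]. Speed limits (rad/s): [2.57, 2.57, 3.01, 3.14, 3.14, 3.14].

### API

Orientations are given as a unit quaternion [w, x, y, z].
In Python, from bench import env, eyes, order gives the robot as it stands.
- The arm moves only by the tool jog_arm, never from a script. Its argument "plan" is a list of rows, each a list of 7 numbers: the turn, a rotation vector about the tool's x, y, z in degrees, then the shift along the tool's x, y, z in m, then the closure in counts, from 0 (fully open) to 255 (shut). In form: [[wx, wy, wz, dx, dy, dz, jaw], ...]. A call has 1 to 8 rows; each row is the pose to reach, as a shift and turn from the pose commanded when the call began, along the tool's axes at that moment; what a row does not reach only later rows make up. A row lasts 1/8 s, in which the tool goes at most 62.5 mm and 10.7 degrees, less where a joint would pass 70% of its speed; a pose out of reach is approached as far as the arm can. A call with a gripper value outside its range is refused whole. The fingers move at their own pace and stop on an object; "newtons" is the grip in N (left out, the last holds). Time passes only in rows, so rows that repeat a pose let the fingers close. It gives the time, the measured TCP pose, the force and the opening at its end, in the units of the state.
- env.observe(): the state, without advancing time (a new reading comes with each control period).
- eyes.get_image(name): name is "scene" or "side" or "wrist"; returns the picture (480x640x3 uint8, red, green, blue); there is no depth.
- eyes.calibration(name): a dict with "fov_y" (degrees; the focal length in pixels is half the picture's height over the tangent of half this angle, whatever the lens; pixels are square), "cx", "cy" (the principal point, pixels), "world_to_cam" (4x4, takes a point from world to camera coordinates); the wrist camera has in their place "tool_from_camera" (4x4, takes a point from camera to tool coordinates, whose origin is the TCP and whose axes are the tool frame's). Camera axes: x right, y up, looking along -z (the intrinsics and any distortion apply to the point x, -y, -z); pixel columns grow to the right and rows downward; lengths in m; the calibration is good to about 2 mm. A picture is of the moment at which its call begins: read the wrist's pose just before it. calibration takes no time and is no camera call.
- order.sign_off(): hands the job in, once; it reports no verdict.
The state is a dict: "clock": time; "joint_pos": joint angles; "qd": joint speeds; "effort": joint torques, N m; "tcp_pos": TCP position; "ee_rot": TCP orientation; "wrist_force": force on the tool from outside, world axes, zero at the start; "moment": the same for the moment, N m; "gripper_width": finger opening in m.
Only numpy, scipy, OpenCV 4.12 (cv2) and the standard library are available. Lean on these libraries where they do the work, as an engineer would, in place of code of your own. Each camera call takes 0.05 s, during which the arm holds its last target.

### The job

Gently, for it is fragile, slide the flow cell along its guide rails until it is fully home against the end stop of the holder. Then push the handle of the toggle clamp down past its over-centre point to its end position, so that the spindle locks the cell down, without forcing the handle once it is there. Let go, and leave the other things on the bench where they are.

Things in the scene. Friction and masses are not known exactly. Their poses are not given: they have to be found in the camera images.
- holder: Flow-cell holder fixed to the bench: bare aluminium base plate, 14 mm thick, x -100..+90, y -100..+90 mm in its frame. Origin on the bench surface, z up; turned by up to 0.35 rad. The channel for the cell runs along its x axis, mouth at -x (towards the robot), end stop at +x. The toggle clamp stands beside it: its arm reaches to -y over the channel, its handle to +y; open, both stand up.
- cell: Flow cell: flat aluminium block with pale top plate, 100 x 46 x 22 mm, about 0.22 kg, loose, lying flat in the channel (top 36 mm above the bench), 12 to 53 mm short of the stop. Origin at the centre of its underside, x towards the stop. Two steel ports, 9 mm across, stand 5 mm up from its top at x -40 and +42 mm. Slides with about 1 N. Fragile: over 15 N from the robot cracks it.
- cell_front (a point): Centre of the cell's end face that must meet the stop (its +x face), 11 mm above the cell's underside; axes as the cell's.
- cell_rear (a point): Centre of the cell's end face nearest the robot (its -x face, 46 mm wide, 22 mm high): push here, for instance with closed fingertips 10 mm above the base plate.
- contact_pin (a joint): Brass pin, 6 mm across, in the middle of the end stop, 23 mm above the bench: how far it is pushed in, m. 0 standing 4 mm out of the stop face, 0.004 when the cell is home on the face (steel, 40 mm wide, 18 mm high); light spring, under 0.5 N. The stop was set by hand: its face is anywhere from x +50 to +66 mm of the holder and is not measured; it does not move in use, so find it by feel.
- handle (a joint): Handle angle, rad: 0 fully open (70 degrees above level), grows as it swings down to the holder's +y. Over-centre at 1.075, rigid end stop at 1.12 (6 degrees above level). Starts at about 0. Stays where left (2 N at the grip) until the spindle meets the cell at about 0.7; then it resists, up to 5 to 9 N at the grip, most at about 0.9, up to over-centre. Over 25 N on it or the holder does damage.
- handle_grip (a point): Point 90 mm from the handle pivot where the middle of the black grip (22 mm diameter, 49 to 120 mm from the pivot) would be if straight. The grip part is bent by use, stiffly, up or down by up to 8 mm here, unmeasured. Push about here. y out along the handle; z square to it on the side to push (upper, facing the clamp arm while raised); x along the pivot, in the plane x = +12 mm of the holder.
- handle_pivot (a point): Pivot axis of the handle, 52 mm above the bench, in a steel bracket (52 mm long in y, 56 mm wide at its foot, top 72 mm above the bench). Axes as the holder's; the pivot runs along x. Fixed at x +12, y +62 mm of the holder.
- channel (a point): Centre line of the cell's channel on the base plate, at x = 0, y = -55 mm of the holder, 14 mm above the bench; axes as the holder's. Guide rails on both sides: inner faces 48 mm apart, tops 21 mm above the bench, from x -95 to +75 mm.
- spindle: Spindle at the end of the clamp arm: steel pin with sprung black rubber foot, 18 mm across; origin on the centre line of the arm when not pressed, foot 35 mm below it. Linked to the handle: it comes down on the cell, at x = +12 mm of the holder, as the handle closes, and when locked presses it with 28 to 40 N. If the handle is released short of over-centre it springs back or hangs unlocked.
- rack: Bystander: white tube rack with tubes, 70 x 130 x 101 mm high, origin under its centre. Leave it.
- bottle: Bystander: amber bottle, 60 mm diameter, 130 mm high, origin under its centre. Leave it.
- beaker: Bystander: white beaker, 66 mm diameter, 80 mm high, origin under its centre. Leave it.
Things that resemble listed ones, but are neither listed nor needed, are in the scene too. Leave any green, purple or turquoise look-alike of the cell alone.

How it is judged:
By the outcome, as a careful person would: the job done as asked, in the order asked, and still so for the second after the job is handed in, with the robot touching nothing.
It also fails if it takes over 70 s, if anything falls off the work surface, if the arm or the gripper's body presses on something with over 40 N, if the wrist force passes 120 N, or if a joint passes its speed limit or range.

## Working session

There is one attempt and no reset: what is moved stays moved. The work goes in short steps, Python scripts to look and compute and a tool call to move; the robot and the scene stay as the last step left them, time stands still between calls to the robot, and variables do not carry over. Pictures are saved under pics/ and viewed, and the job is handed in when it is done.

Besides the shell and the picture viewer there is one more tool, called after "Emit:" as name(argument=value, ...), one argument or row to a line, values as JSON. jog_arm: Moves the arm, as the interface text tells. Its arguments: {"type":"object","properties":{"plan":{"type":"array","items":{"type":"array","items":{"type":"number"}}},"newtons":{"type":"number"}},"required":["plan"]}

```bash
mkdir -p pics; ls
python3 - <<'E'
from bench import env,eyes,order
import cv2
s=env.observe()
print({k:(v if not hasattr(v,'tolist') else v.tolist()) for k,v in s.items()})
for n in ("scene","side","wrist"):
    im=eyes.get_image(n); cv2.imwrite(f"pics/{n}0.png",im[:,:,::-1]); print(n,eyes.calibration(n))
E
```

```text
pics
{'clock': 0.0, 'joint_pos': [-1.160709475279516, 0.09185922507083838, 1.231854818474941, -3.34011048057669e-06, 1.819796303392756, -0.05671401561679916], 'qd': [-0.0007352635398612384, -0.0016005590152413224, -0.0013304963327214982, -0.0005221402119979151, -0.0008684070451766516, -0.0005799905067789199], 'effort': [0.0015298959624487907, -44.644267559051514, -40.644428730010986, 0.06985306274145842, 0.029244678444229066, -0.0001521488684375072], 'tcp_pos': [0.2698935418357642, -0.5355472165835061, 0.2215242037099991], 'ee_rot': [-0.1628770602496646, -0.6878134176697389, -0.16421156051171237, 0.6880540161296996], 'wrist_force': [0.40962298576019657, 0.44194072780665117, 0.8179956957315593], 'moment': [0.01780852856536789, -0.0004215436197496685, 0.04426753026019525], 'gripper_width': 0.0878876180303489}
scene {'fov_y': 53.73610831436516, 'cx': 317.8539721222554, 'cy': 243.72932697705863, 'world_to_cam': array([[ 0.57885056,  0.81537408,  0.00985626, -0.33975947],
       [-0.67913606,  0.47537182,  0.55928154,  0.31786229],
       [ 0.45133828, -0.33043417,  0.82891919, -1.1923797
[... 162 characters left out ...]
cam': array([[-0.84190907, -0.53925673,  0.01978115,  0.50755305],
       [ 0.29124106, -0.42322602,  0.85793845, -0.25490409],
       [-0.45427718,  0.72806725,  0.51337153, -0.53354008],
       [ 0.        ,  0.        ,  0.        ,  1.        ]])}
wrist {'fov_y': 59.445846965737225, 'cx': 318.41898015671813, 'cy': 235.8590839610799, 'tool_from_camera': array([[ 2.59581449e-04,  2.83263058e-01, -9.59042216e-01,
        -1.62077051e-01],
       [ 9.99999929e-01, -3.36215351e-04,  1.71362677e-04,
        -1.56318830e-03],
       [-2.73904000e-04, -9.59042192e-01, -2.83263125e-01,
        -7.77852283e-02],
       [ 0.00000000e+00,  0.00000000e+00,  0.00000000e+00,
         1.00000000e+00]])}
```

View pics/scene0.png

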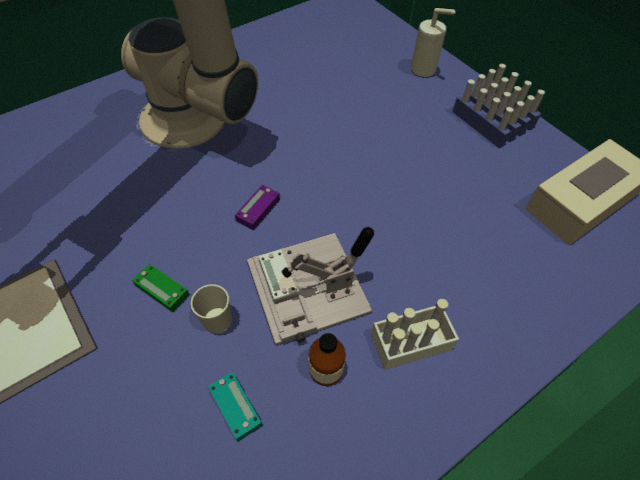

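View pics/side0.png

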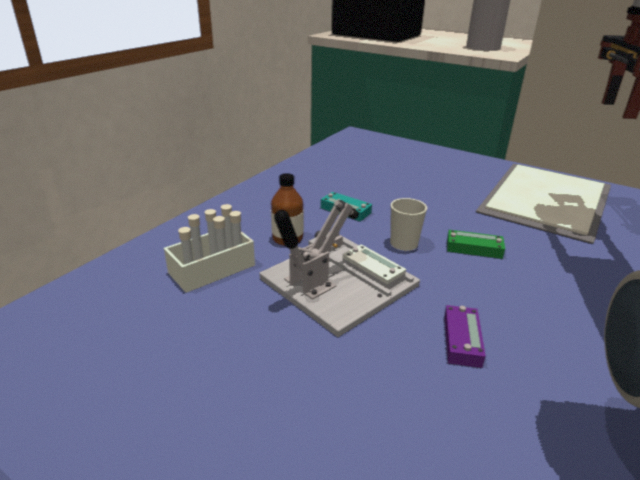

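View pics/wrist0.png

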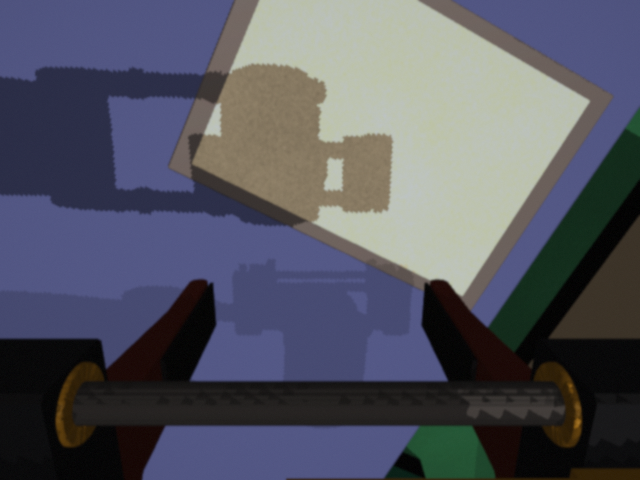

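```bash
cat > h.py <<'E'
import numpy as np, cv2
from bench import env,eyes,order
def cam(n):
    c=eyes.calibration(n); f=240/np.tan(np.radians(c['fov_y']/2)); return c,f
def ray(n,u,v):
    c,f=cam(n); d=np.array([(u-c['cx'])/f,-(v-c['cy'])/f,-1.]); W=c['world_to_cam']
    R=W[:3,:3];t=W[:3,3]; return -R.T@t, R.T@d
def onz(n,u,v,z):
    o,d=ray(n,u,v); return o+d*(z-o[2])/d[2]
def proj(n,p):
    c,f=cam(n); q=c['world_to_cam']@np.r_[p,1]; return np.array([c['cx']+f*q[0]/-q[2], c['cy']-f*q[1]/-q[2]])
def tri(n1,p1,n2,p2):
    o1,d1=ray(n1,*p1);o2,d2=ray(n2,*p2)
    A=np.c_[d1,-d2]; s=np.linalg.lstsq(A,o2-o1,rcond=None)[0]
    a=o1+d1*s[0];b=o2+d2*s[1]; return (a+b)/2, np.linalg.norm(a-b)
E
python3 - <<'E'
import cv2
a=cv2.imread('pics/scene0.png')[215:350,235:385]; cv2.imwrite('pics/sc_z.png',cv2.resize(a,None,fx=5,fy=4.4,interpolation=cv2.INTER_CUBIC)[:600])
a=cv2.imread('pics/scene0.png')[220:345,240:380]; cv2.imwrite('pics/sc_z.png',cv2.resize(a,None,fx=4.8,fy=4.8,interpolation=cv2.INTER_CUBIC))
a=cv2.imread('pics/side0.png')[195:330,255:425]; cv2.imwrite('pics/sd_z.png',cv2.resize(a,None,fx=4.4,fy=4.4,interpolation=cv2.INTER_CUBIC))
from h import *
for p in [(248,262),(335,235),(369,298),(277,338)]: print(onz('scene',*p,.014).round(3))
E
```

```text
[ 0.471 -0.088  0.014]
[0.518 0.092 0.014]
[0.672 0.058 0.014]
[ 0.639 -0.127  0.014]
```

View pics/sc_z.png

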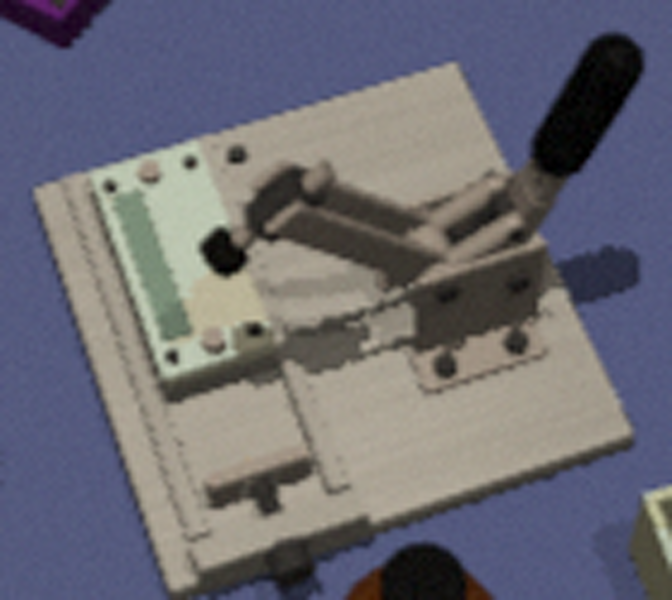

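View pics/sd_z.png

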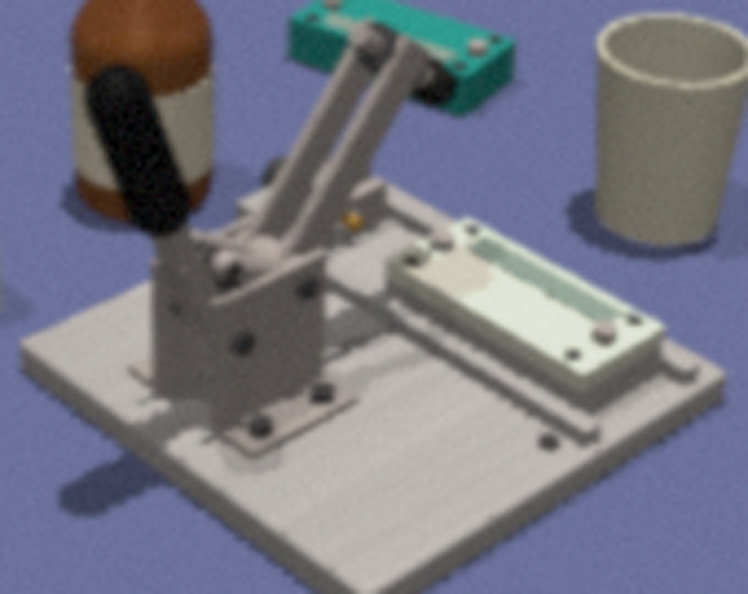

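```bash
cat >> h.py <<'E'
def sc(u,v): return (u/4.8+240-.4, v/4.8+220-.4)
def sd(u,v): return (u/4.4+255-.4, v/4.4+195-.4)
E
python3 - <<'E'
from h import *
sp={(-.1,-.1):sc(37,188),(-.1,.09):sc(455,63),(.09,.09):sc(632,437)}
dp={(.09,.09):sd(22,345),(-.1,.09):sd(368,592),(-.1,-.1):sd(722,378)}
L=[];W=[]
for n,d in(('scene',sp),('side',dp)):
    for k,p in d.items():
        w=onz(n,*p,.014); print(n,k,w.round(4)); L.append(k);W.append(w[:2])
L=np.array(L);W=np.array(W)
def fit(L,W):
    a=L-L.mean(0);b=W-W.mean(0)
    th=np.arctan2((a[:,0]*b[:,1]-a[:,1]*b[:,0]).sum(),(a*b).sum())
    R=np.array([[np.cos(th),-np.sin(th)],[np.sin(th),np.cos(th)]])
    t=W.mean(0)-R@L.mean(0); print('th',th,'t',t,'res mm',((L@R.T+t-W)*1e3).round(1).tolist()); return th,t
fit(L[:3],W[:3]);fit(L[3:],W[3:]);th,t=fit(L,W)
def H(p): 
    c,s=np.cos(th),np.sin(th); d=p[:2]-t; return np.array([c*d[0]+s*d[1],-s*d[0]+c*d[1],p[2]])
# cell top corners z=.036
for nm,n,p in [('scene -x-y','scene',sc(93,177)),('scene -x+y','scene',sc(203,140)),('scene +x-y','scene',sc(165,378)),('scene +x+y','scene',sc(272,335)),
  ('side +x+y','side',sd(388,262)),('side +x-y','side',sd(462,218)),('side -x+y','side',sd(585,385)),('side -x-y','side',sd(663,325))]:
    print(nm,(H(onz(n,*p,.036))*1e3).round(1))
for nm,n,p,z in [('sc port-','scene',sc(148,170),.041),('sc port+','scene',sc(213,338),.041),('sd port+','side',sd(443,241),.041),('sd port-','side',sd(605,329),.041),('stop sc top L','scene',sc(205,484),.032),('stop sc R','scene',sc(305,450),.032)]:
    print(nm,(H(onz(n,*p,z))*1e3).round(1))
p,e=tri('scene',sc(612,62),'side',sd(117,95)); print('grip end',p.round(4),e,(H(p)*1e3).round(1))
p,e=tri('scene',sc(553,158),'side',sd(165,218)); print('grip root',p.round(4),e,(H(p)*1e3).round(1))
p,e=tri('scene',sc(222,251),'side',sd(435,82)); print('spindle',p.round(4),e,(H(p)*1e3).round(1))
for nm,n,p in [('bottle','scene',(326,372)),('rack','scene',(415,340)),('beaker','scene',(214,318))]: print(nm,onz(n,*p,.0).round(3))
E
```

```text
scene (-0.1, -0.1) [ 0.464  -0.0852  0.014 ]
scene (-0.1, 0.09) [0.5124 0.0948 0.014 ]
scene (0.09, 0.09) [0.6947 0.0453 0.014 ]
side (0.09, 0.09) [0.6908 0.0486 0.014 ]
side (-0.1, 0.09) [0.5119 0.0937 0.014 ]
side (-0.1, -0.1) [ 0.4624 -0.0812  0.014 ]
th -0.2672001729410106 t [ 0.58537453 -0.01710001] res mm [[-1.5, -2.0], [0.3, 1.3], [1.2, 0.6]]
th -0.26513480309941995 t [ 0.58343588 -0.01498552] res mm [[3.1, -0.3], [-1.4, 4.4], [-1.6, -4.1]]
th -0.2661760672746123 t [ 0.58440491 -0.01604303] res mm [[-2.4, -1.0], [-0.8, 2.3], [0.2, 1.8], [4.1, -1.5], [-0.3, 3.4], [-0.7, -5.0]]
scene -x-y [-81.1 -77.   36. ]
scene -x+y [-83.2 -29.7  36. ]
scene +x-y [ 15.8 -76.5  36. ]
scene +x+y [ 12.1 -32.   36. ]
side +x+y [ 13.5 -31.   36. ]
side +x-y [ 17.3 -75.9  36. ]
side -x+y [-88.6 -28.3  36. ]
side -x-y [-82.8 -78.6  36. ]
sc port- [-73.7 -55.7  41. ]
sc port+ [  8.2 -54.5  41. ]
sd port+ [  4.9 -52.   41. ]
sd port- [-74.9 -54.3  41. ]
stop sc top L [ 61.2 -75.2  32. ]
stop sc R [ 60.8 -35.5  32. ]
grip end [0.6217 0.0767 0.1555] 0.00021049041791582727 [ 11.5  99.2 155.5]
grip root [0.6164 0.0589 0.102 ] 0.0002645190427734182 [ 11.2  80.8 102. ]
spindle [ 0.5828 -0.0663  0.1089] 0.00032586270872310647 [ 11.7 -48.9 108.9]
bottle [ 0.737 -0.089  0.   ]
rack [0.782 0.079 0.   ]
beaker [ 0.533 -0.2    0.   ]
```

```bash
cat >> h.py <<'E'
from scipy.spatial.transform import Rotation as Ro
TH=-0.2667;T=np.array([.5850,-.0165])
def H2W(p):
    c,s=np.cos(TH),np.sin(TH); return np.array([T[0]+c*p[0]-s*p[1],T[1]+s*p[0]+c*p[1],p[2]])
def W2H(p):
    c,s=np.cos(TH),np.sin(TH); d=np.array(p[:2])-T; return np.array([c*d[0]+s*d[1],-s*d[0]+c*d[1],p[2]])
def rot(q): return Ro.from_quat([q[1],q[2],q[3],q[0]])
def Rgoal():  # tool x down, z along holder +x
    x=np.array([0,0,-1.]);z=np.array([np.cos(TH),np.sin(TH),0]);y=np.cross(z,x); return Ro.from_matrix(np.c_[x,y,z])
def state():
    s=env.observe(); R=rot(s['ee_rot'])
    print('t',round(s['clock'],2),'tcpW',np.round(s['tcp_pos'],4),'H mm',(W2H(s['tcp_pos'])*1e3).round(1),'F_H',np.r_[Ro.from_euler('z',-TH).apply(s['wrist_force'])].round(2),'w',round(s['gripper_width'],4))
    return s,R
def go(ph,Rg=None):
    s,R=state(); Rg=Rg or Rgoal()
    d=R.inv().apply(H2W(np.array(ph)/1e3)-s['tcp_pos']); w=np.degrees((R.inv()*Rg).as_rotvec())
    print('turn',w.round(2),'shift',d.round(4))
E
python3 - <<'E'
from h import *
s,R=state(); print(R.as_matrix().round(3)); go([-115,-55,120]); print(Rgoal().as_matrix().round(3)); print(s['wrist_force'])
E
```

```text
t 0.15 tcpW [ 0.2699 -0.5356  0.2218] H mm [-167.1 -583.8  221.8] F_H [-0.07 -0.42  0.19] w 0.0879
[[-0.001  0.45  -0.893]
 [ 0.001 -0.893 -0.45 ]
 [-1.    -0.002 -0.   ]]
t 0.15 tcpW [ 0.2699 -0.5356  0.2218] H mm [-167.1 -583.8  221.8] F_H [-0.07 -0.42  0.19] w 0.0879
turn [-1.3798e+02 -1.1000e-01  4.0000e-02] shift [ 0.1023 -0.3578 -0.3927]
[[ 0.     0.264  0.965]
 [ 0.     0.965 -0.264]
 [-1.     0.     0.   ]]
[-0.17383487 -0.38307966  0.18870227]
```

```bash
cat >> h.py <<'E'
def Rt(tilt):
    a=np.radians(tilt); x=Ro.from_euler('z',TH).apply([np.sin(a),0,-np.cos(a)]); z=Ro.from_euler('z',TH).apply([-np.cos(a),0,-np.sin(a)]); return Ro.from_matrix(np.c_[x,np.cross(z,x),z])
E
python3 - <<'E'
from h import *
go([-120,-55,170],Rt(30)); go([-120,-55,170],Rt(0))
E
```

```text
t 0.15 tcpW [ 0.2699 -0.5356  0.2218] H mm [-167.1 -583.8  221.8] F_H [-0.07 -0.42  0.19] w 0.0879
turn [41.02 28.66 11.08] shift [ 0.0523 -0.3612 -0.389 ]
t 0.15 tcpW [ 0.2699 -0.5356  0.2218] H mm [-167.1 -583.8  221.8] F_H [-0.07 -0.42  0.19] w 0.0879
turn [4.202e+01 3.000e-02 8.000e-02] shift [ 0.0523 -0.3612 -0.389 ]
```

Emit:
jog_arm(
  plan=[
    [5,3.5,1.5,0.005,-0.045,-0.048,255],
    [10,7,3,0.01,-0.09,-0.097,255],
    [15,11,4,0.018,-0.135,-0.146,255],
    [20,14.5,5.5,0.025,-0.18,-0.195,255],
    [26,18,7,0.032,-0.225,-0.243,255],
    [31,21.5,8.5,0.04,-0.27,-0.292,255],
    [36,25,10,0.046,-0.316,-0.34,255],
    [41,28.7,11.1,0.052,-0.361,-0.389,255],
  ],
  newtons=20,
)

```text
clock: 1.15
tcp_pos: [0.4446, -0.0802, 0.1749]
ee_rot: [-0.062, 0.856, -0.112, -0.501]
wrist_force: [-5.4, 0.0, -0.1]
gripper_width: 0.0108
```

Emit:
jog_arm(
  plan=[
    [0,0,0,0,0,0,255],
    [0,0,0,0,0,0,255],
    [0,0,0,0,0,0,255],
  ],
)

```text
clock: 1.52
tcp_pos: [0.4442, -0.0839, 0.1753]
ee_rot: [-0.061, 0.855, -0.113, -0.503]
wrist_force: [-1.0, -0.6, -0.2]
gripper_width: 0.0005
```

Run:
```python
from h import *
s,R=state(); print(s['joint_pos']);go([-105,-55,60],Rt(30))
for n in('side','wrist','scene'): cv2.imwrite(f'pics/{n}1.png',eyes.get_image(n)[:,:,::-1])
```

```text
t 1.52 tcpW [ 0.4442 -0.0839  0.1753] H mm [-118.  -102.1  175.3] F_H [-0.78 -0.85 -0.22] w 0.0005
[-0.25471987 -0.8517979   2.11300349 -0.00960755  1.3723316   1.57065601]
t 1.52 tcpW [ 0.4442 -0.0839  0.1753] H mm [-118.  -102.1  175.3] F_H [-0.78 -0.85 -0.22] w 0.0005
turn [ 0.72  0.89 -0.2 ] shift [ 0.1069 -0.0481  0.0441]
```

View pics/side1.png

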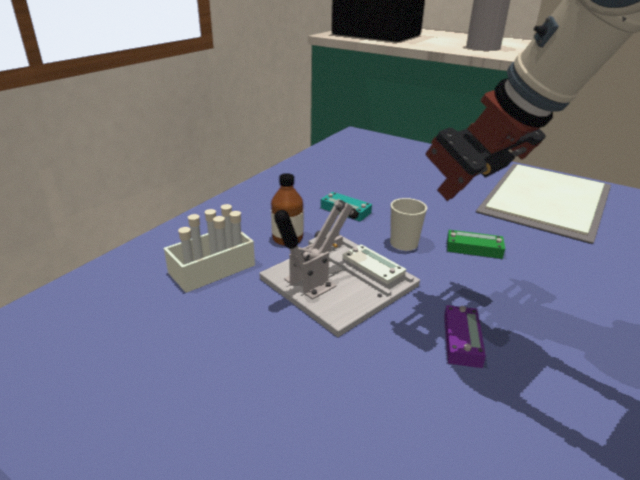

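View pics/wrist1.png

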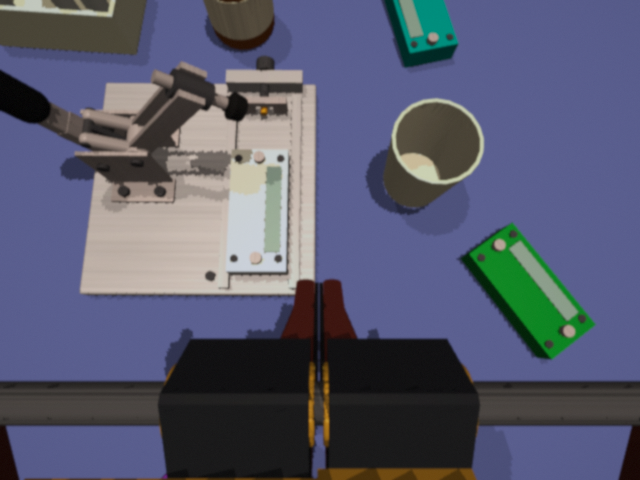

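Run:
```python
from h import *
go([-110,-55,150],Rt(15));
```

```text
t 1.68 tcpW [ 0.4443 -0.084   0.1752] H mm [-118.  -102.2  175.2] F_H [-0.54 -0.1   0.32] w 0.0007
turn [  0.64 -14.12  -0.29] shift [ 0.0257 -0.0473  0.0047]
```

Emit:
jog_arm(
  plan=[
    [0.2,-5,0,0.008,-0.013,0.001,255],
    [0.4,-10,-0.2,0.017,-0.03,0.003,255],
    [0.6,-14.1,-0.3,0.026,-0.047,0.005,255],
    [0.6,-14.1,-0.3,0.026,-0.047,0.005,255],
    [0.6,-14.1,-0.3,0.026,-0.047,0.005,255],
  ],
)

```text
clock: 2.3
tcp_pos: [0.4642, -0.0397, 0.1495]
ee_rot: [-0.08, 0.787, -0.104, -0.603]
wrist_force: [-0.2, 1.0, 0.1]
gripper_width: 0.0004
```

Run:
```python
from h import *
s,R=state(); print(np.round(s['joint_pos'],3));go([-108,-55,60],Rt(15));go([-108,-55,24],Rt(15))
p=[2*240-0]
cv2.imwrite('pics/wrist2.png',eyes.get_image('wrist')[:,:,::-1])
```

```text
t 2.3 tcpW [ 0.4642 -0.0397  0.1495] H mm [-110.4  -54.3  149.5] F_H [-0.48  0.95  0.07] w 0.0004
[-0.133 -0.54   1.921 -0.034  1.5    1.699]
t 2.3 tcpW [ 0.4642 -0.0397  0.1495] H mm [-110.4  -54.3  149.5] F_H [-0.48  0.95  0.07] w 0.0004
turn [ 0.2  -0.06  0.04] shift [0.0871 0.0007 0.0209]
t 2.3 tcpW [ 0.4642 -0.0397  0.1495] H mm [-110.4  -54.3  149.5] F_H [-0.48  0.95  0.07] w 0.0004
turn [ 0.2  -0.06  0.04] shift [0.1218 0.0007 0.0303]
```

View pics/wrist2.png

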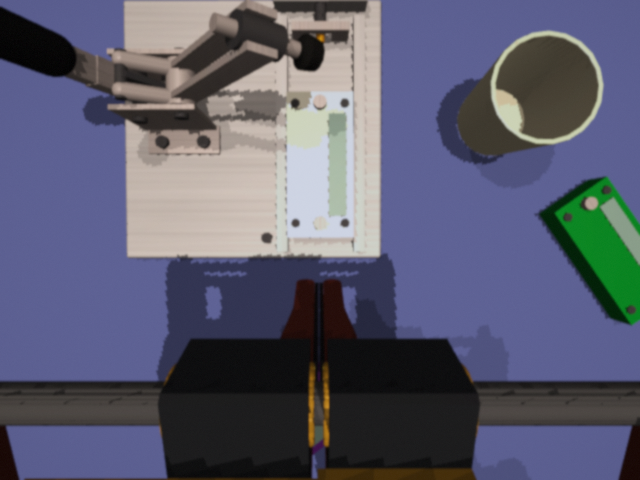

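Emit:
jog_arm(
  plan=[
    [0,0,0,0.03,0,0.008,255],
    [0,0,0,0.06,0,0.015,255],
    [0,0,0,0.09,0,0.022,255],
    [0,0,0,0.11,0,0.027,255],
    [0,0,0,0.121,0.0005,0.03,255],
    [0,0,0,0.121,0.0005,0.03,255],
    [0,0,0,0.121,0.0005,0.03,255],
  ],
)

```text
clock: 3.22
tcp_pos: [0.4672, -0.04, 0.0263]
ee_rot: [-0.08, 0.787, -0.104, -0.602]
wrist_force: [0.0, -0.2, 0.2]
gripper_width: 0.0004
```

Run:
```python
from h import *
s,R=state(); print(np.round(s['joint_pos'],3),s['wrist_force']);go([-98,-55,24],Rt(15));go([-50,-55,24],Rt(15))
for n in('side','wrist'): cv2.imwrite(f'pics/{n}3.png',eyes.get_image(n)[:,:,::-1])
a=cv2.imread('pics/side3.png')[180:330,245:445]; cv2.imwrite('pics/side3z.png',cv2.resize(a,None,fx=4,fy=4,interpolation=cv2.INTER_CUBIC))
```

```text
t 3.23 tcpW [ 0.4672 -0.04    0.0263] H mm [-107.4  -53.7   26.3] F_H [ 0.05 -0.19  0.16] w 0.0004
[-0.133 -0.491  2.108 -0.035  1.263  1.706] [ 0.00296231 -0.19398618  0.15881399]
t 3.23 tcpW [ 0.4672 -0.04    0.0263] H mm [-107.4  -53.7   26.3] F_H [ 0.05 -0.19  0.16] w 0.0004
turn [ 0.25 -0.16  0.09] shift [ 0.0047  0.0013 -0.0085]
t 3.23 tcpW [ 0.4672 -0.04    0.0263] H mm [-107.4  -53.7   26.3] F_H [ 0.05 -0.19  0.16] w 0.0004
turn [ 0.25 -0.16  0.09] shift [ 0.0172  0.0016 -0.0548]
```

View pics/side3z.png

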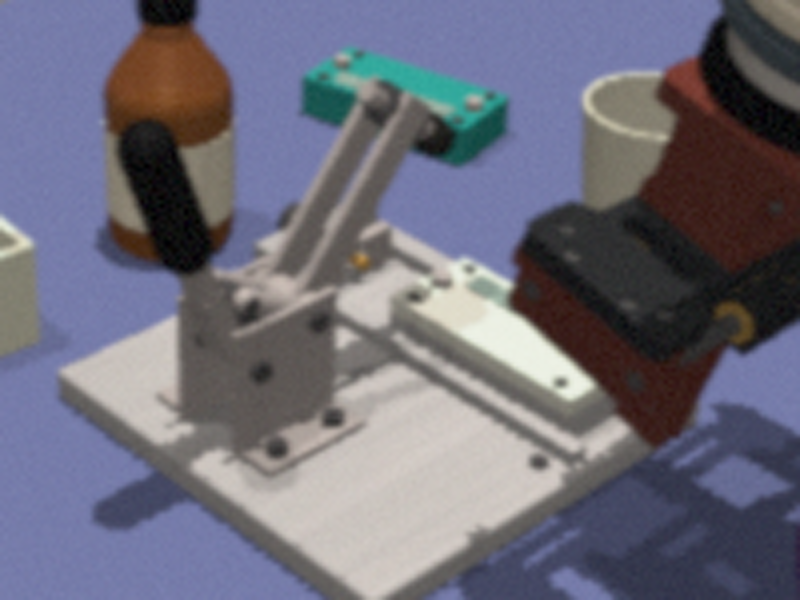

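View pics/wrist3.png

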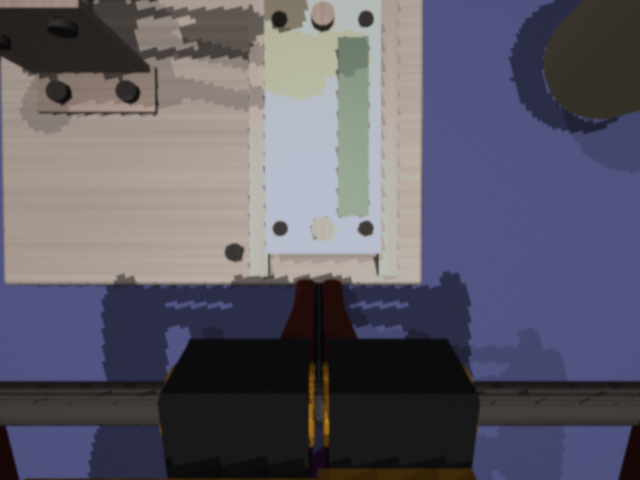

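Emit:
jog_arm(
  plan=[
    [0,0,0,0.003,0.001,-0.004,255],
    [0,0,0,0.0045,0.0013,-0.008,255],
    [0,0,0,0.0055,0.0013,-0.0115,255],
    [0,0,0,0.0065,0.0013,-0.015,255],
    [0,0,0,0.0075,0.0013,-0.019,255],
    [0,0,0,0.0085,0.0013,-0.023,255],
    [0,0,0,0.0097,0.0013,-0.027,255],
    [0,0,0,0.0107,0.0013,-0.0307,255],
  ],
)

```text
clock: 4.32
tcp_pos: [0.4978, -0.0495, 0.0224]
ee_rot: [-0.079, 0.787, -0.104, -0.603]
wrist_force: [-0.5, 0.3, 0.2]
gripper_width: 0.0004
```

Run:
```python
from h import *
s,R=state(); go([-65,-55,24],Rt(15))
cv2.imwrite('pics/wrist4.png',eyes.get_image('wrist')[:,:,::-1])
```

```text
t 4.33 tcpW [ 0.4978 -0.0495  0.0224] H mm [-75.5 -54.8  22.4] F_H [-0.57  0.11  0.22] w 0.0004
t 4.33 tcpW [ 0.4978 -0.0495  0.0224] H mm [-75.5 -54.8  22.4] F_H [-0.57  0.11  0.22] w 0.0004
turn [ 0.27 -0.02  0.08] shift [ 0.0012  0.0003 -0.0105]
```

View pics/wrist4.png

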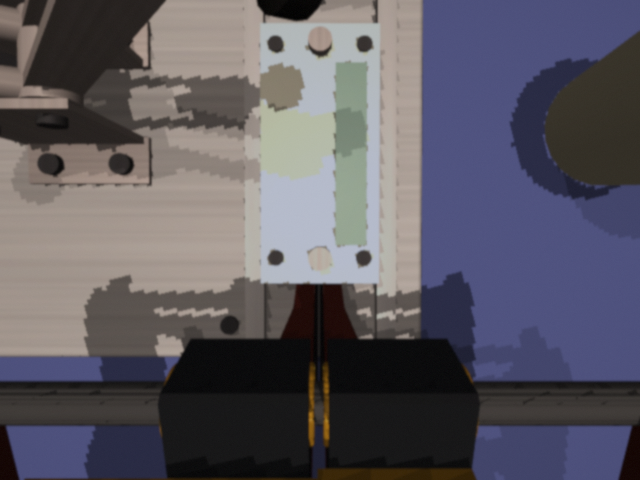

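Emit:
jog_arm(
  plan=[
    [0,0,0,0.0003,0,-0.0025,255],
    [0,0,0,0.0006,0,-0.005,255],
    [0,0,0,0.001,0,-0.0075,255],
    [0,0,0,0.0013,0,-0.01,255],
  ],
)

```text
clock: 4.88
tcp_pos: [0.5073, -0.052, 0.0238]
ee_rot: [-0.079, 0.787, -0.104, -0.603]
wrist_force: [-1.3, 0.7, -0.7]
gripper_width: 0.0004
```

Run:
```python
from h import *
s,R=state()
cv2.imwrite('pics/scene5.png',eyes.get_image('scene')[:,:,::-1])
a=cv2.imread('pics/scene5.png')[220:345,240:380]; cv2.imwrite('pics/scene5z.png',cv2.resize(a,None,fx=4.8,fy=4.8,interpolation=cv2.INTER_CUBIC))
```

```text
t 4.88 tcpW [ 0.5073 -0.052   0.0238] H mm [-65.6 -54.8  23.8] F_H [-1.47  0.33 -0.74] w 0.0004
```

View pics/scene5z.png

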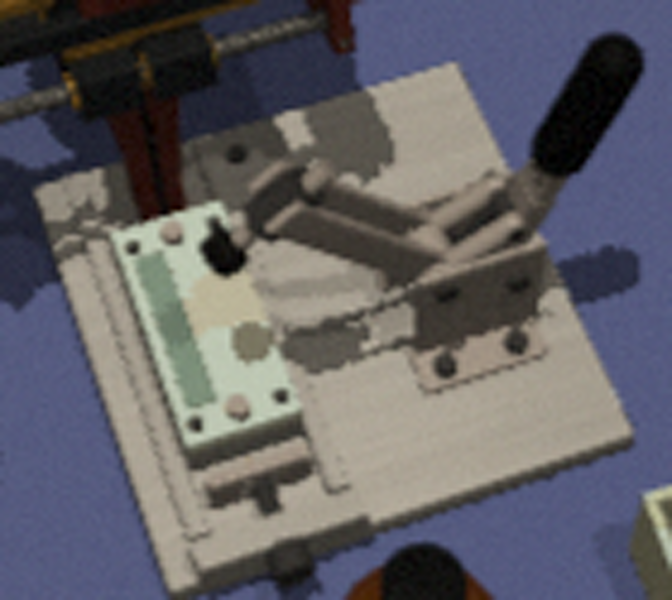

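Run:
```python
from h import *
for nm,p,z in [('f-y',sc(190,447),.036),('f+y',sc(298,405),.036),('port+',sc(237,406),.041),('port-',sc(172,232),.041),('stop-y',sc(203,479),.032),('stop+y',sc(306,440),.032)]:
    print(nm,(W2H(onz('scene',*p,z))*1e3).round(1))
```

```text
f-y [ 46.1 -75.9  36. ]
f+y [ 43.3 -32.1  36. ]
port+ [ 38.3 -54.6  41. ]
port- [-43.2 -55.   41. ]
stop-y [ 58.4 -74.9  32. ]
stop+y [ 56.3 -33.4  32. ]
```

Emit:
jog_arm(
  plan=[
    [0,0,0,0.0005,0,-0.0017,255],
    [0,0,0,0.001,0,-0.0034,255],
    [0,0,0,0.0016,0,-0.005,255],
    [0,0,0,0.0022,0,-0.0065,255],
    [0,0,0,0.0022,0,-0.0065,255],
  ],
)

```text
clock: 5.55
tcp_pos: [0.514, -0.0538, 0.0234]
ee_rot: [-0.079, 0.787, -0.104, -0.603]
wrist_force: [-0.6, -0.6, 0.1]
gripper_width: 0.0002
```

Run:
```python
from h import *
s,R=state()
cv2.imwrite('pics/scene6.png',eyes.get_image('scene')[:,:,::-1])
a=cv2.imread('pics/scene6.png')[290:345,260:320]; cv2.imwrite('pics/scene6z.png',cv2.resize(a,None,fx=10,fy=10,interpolation=cv2.INTER_CUBIC))
```

```text
t 5.55 tcpW [ 0.514  -0.0538  0.0234] H mm [-58.7 -54.7  23.4] F_H [-0.44 -0.75  0.12] w 0.0002
```

View pics/scene6z.png

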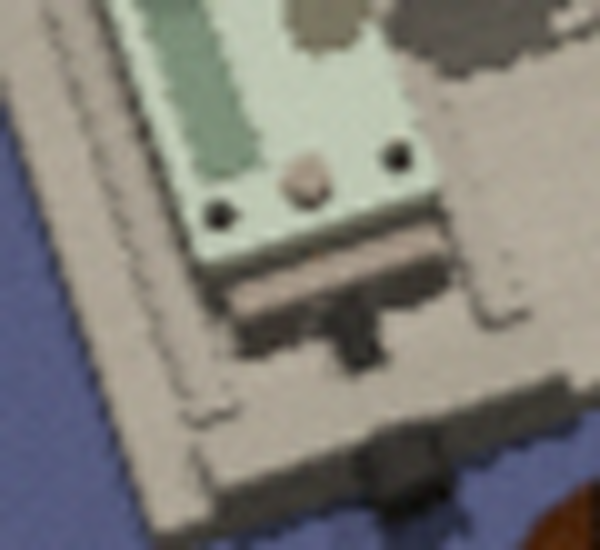

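Emit:
jog_arm(
  plan=[
    [0,0,0,0.0001,0,-0.0005,255],
    [0,0,0,0.0003,0,-0.001,255],
    [0,0,0,0.0004,0,-0.0015,255],
    [0,0,0,0.0004,0,-0.0015,255],
  ],
)

```text
clock: 6.1
tcp_pos: [0.5153, -0.0541, 0.0233]
ee_rot: [-0.079, 0.787, -0.104, -0.603]
wrist_force: [-1.5, -0.3, 1.3]
gripper_width: 0.0005
```

Emit:
jog_arm(
  plan=[
    [0,0,0,0.0001,0,-0.0004,255],
    [0,0,0,0.0002,0,-0.0008,255],
    [0,0,0,0.0002,0,-0.0008,255],
  ],
)

```text
clock: 6.48
tcp_pos: [0.5161, -0.0543, 0.0233]
ee_rot: [-0.079, 0.787, -0.104, -0.603]
wrist_force: [-1.2, 0.6, -0.0]
gripper_width: 0.0005
```

Emit:
jog_arm(
  plan=[
    [0,0,0,0.0001,0,-0.0003,255],
    [0,0,0,0.0002,0,-0.0006,255],
    [0,0,0,0.0002,0,-0.0006,255],
  ],
)

```text
clock: 6.85
tcp_pos: [0.5167, -0.0545, 0.0233]
ee_rot: [-0.079, 0.787, -0.104, -0.603]
wrist_force: [-2.4, 1.0, 0.1]
gripper_width: 0.0008
```

Emit:
jog_arm(
  plan=[
    [0,0,0,0.0001,0,-0.0003,255],
    [0,0,0,0.0001,0,-0.0005,255],
    [0,0,0,0.0001,0,-0.0005,255],
  ],
)

```text
clock: 7.22
tcp_pos: [0.5172, -0.0546, 0.0233]
ee_rot: [-0.079, 0.787, -0.104, -0.603]
wrist_force: [-1.2, 0.0, 1.6]
gripper_width: 0.0006
```

Emit:
jog_arm(
  plan=[
    [0,0,0,0.0001,0,-0.0003,255],
    [0,0,0,0.0001,0,-0.0005,255],
    [0,0,0,0.0001,0,-0.0005,255],
  ],
)

```text
clock: 7.6
tcp_pos: [0.5177, -0.0548, 0.0233]
ee_rot: [-0.079, 0.787, -0.104, -0.603]
wrist_force: [-2.0, -0.4, 1.5]
gripper_width: 0.0007
```

Emit:
jog_arm(
  plan=[
    [0,0,0,0.0001,0,-0.0003,255],
    [0,0,0,0.0001,0,-0.0005,255],
    [0,0,0,0.0001,0,-0.0005,255],
  ],
)

```text
clock: 7.98
tcp_pos: [0.5181, -0.0549, 0.0233]
ee_rot: [-0.079, 0.787, -0.104, -0.603]
wrist_force: [-1.2, -0.9, 0.3]
gripper_width: 0.0005
```

Emit:
jog_arm(
  plan=[
    [0,0,0,0.0001,0,-0.0003,255],
    [0,0,0,0.0001,0,-0.0005,255],
    [0,0,0,0.0001,0,-0.0005,255],
  ],
)

```text
clock: 8.35
tcp_pos: [0.5186, -0.055, 0.0234]
ee_rot: [-0.079, 0.787, -0.104, -0.603]
wrist_force: [-0.1, 0.1, 0.6]
gripper_width: 0.0004
```

Run:
```python
from h import *
s,R=state()
im=eyes.get_image('scene');s,R=state()
cv2.imwrite('pics/scene7.png',im[:,:,::-1])
a=cv2.imread('pics/scene7.png')[290:345,260:320]; cv2.imwrite('pics/scene7z.png',cv2.resize(a,None,fx=10,fy=10,interpolation=cv2.INTER_CUBIC))
```

```text
t 8.35 tcpW [ 0.5186 -0.055   0.0234] H mm [-53.9 -54.7  23.4] F_H [-0.1   0.1   0.59] w 0.0004
t 8.4 tcpW [ 0.5186 -0.055   0.0234] H mm [-53.9 -54.7  23.4] F_H [-0.97  0.43 -0.37] w 0.0006
```

View pics/scene7z.png

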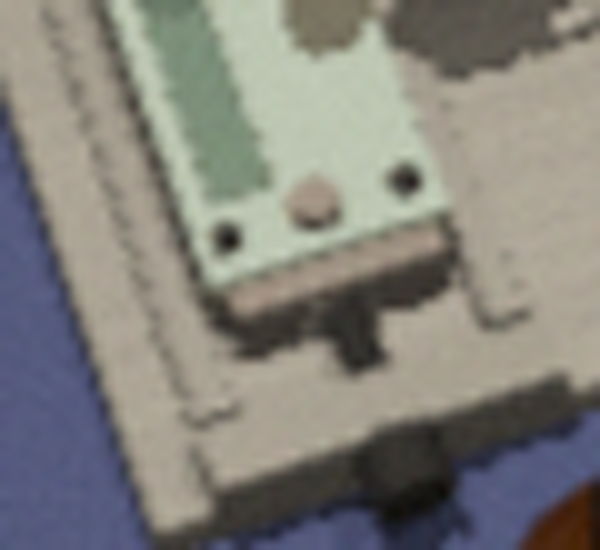

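Emit:
jog_arm(
  plan=[
    [0,0,0,0.0001,0,-0.0003,255],
    [0,0,0,0.0001,0,-0.0005,255],
    [0,0,0,0.0001,0,-0.0005,255],
  ],
)

```text
clock: 8.78
tcp_pos: [0.5191, -0.0552, 0.0234]
ee_rot: [-0.079, 0.787, -0.104, -0.603]
wrist_force: [-1.5, 1.0, -0.4]
gripper_width: 0.0003
```

Emit:
jog_arm(
  plan=[
    [0,0,0,0.0001,0,-0.0003,255],
    [0,0,0,0.0001,0,-0.0005,255],
    [0,0,0,0.0001,0,-0.0005,255],
  ],
)

```text
clock: 9.15
tcp_pos: [0.5193, -0.0552, 0.0233]
ee_rot: [-0.079, 0.786, -0.103, -0.604]
wrist_force: [-4.3, 1.0, 0.7]
gripper_width: 0.0004
```

Emit:
jog_arm(
  plan=[
    [0,0,0,0.0001,0,-0.0003,255],
    [0,0,0,0.0001,0,-0.0005,255],
    [0,0,0,0.0001,0,-0.0005,255],
  ],
)

```text
clock: 9.52
tcp_pos: [0.5194, -0.0552, 0.0233]
ee_rot: [-0.08, 0.786, -0.103, -0.604]
wrist_force: [-6.4, 1.3, 3.3]
gripper_width: 0.0004
```

Run:
```python
from h import *
for i in range(3):
    im=eyes.get_image('scene'); s,R=state()
cv2.imwrite('pics/scene8.png',im[:,:,::-1])
a=cv2.imread('pics/scene8.png')[290:345,260:320]; cv2.imwrite('pics/scene8z.png',cv2.resize(a,None,fx=10,fy=10,interpolation=cv2.INTER_CUBIC))
im=eyes.get_image('side');cv2.imwrite('pics/side8.png',im[:,:,::-1])
a=cv2.imread('pics/side8.png')[180:330,245:445]; cv2.imwrite('pics/side8z.png',cv2.resize(a,None,fx=4,fy=4,interpolation=cv2.INTER_CUBIC))
```

```text
t 9.57 tcpW [ 0.5194 -0.0553  0.0233] H mm [-53.  -54.7  23.3] F_H [-6.48 -0.84  2.99] w 0.0007
t 9.62 tcpW [ 0.5194 -0.0552  0.0233] H mm [-53.1 -54.6  23.3] F_H [-7.58 -0.08  3.41] w 0.0005
t 9.68 tcpW [ 0.5194 -0.0552  0.0233] H mm [-53.  -54.6  23.3] F_H [-7.86  0.55  2.38] w 0.0008
```

View pics/scene8z.png

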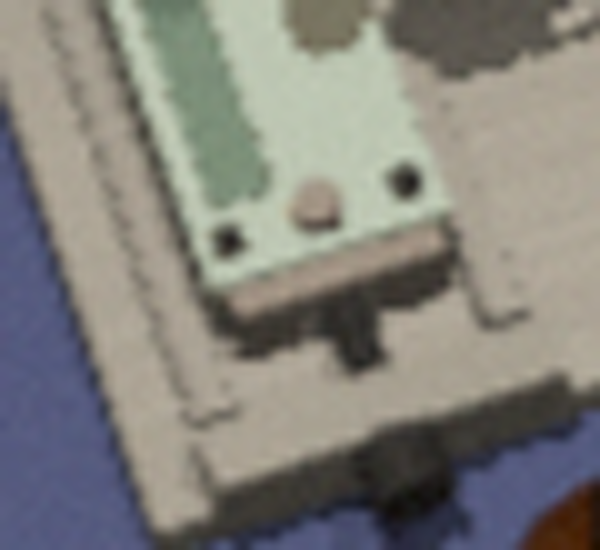

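View pics/side8z.png

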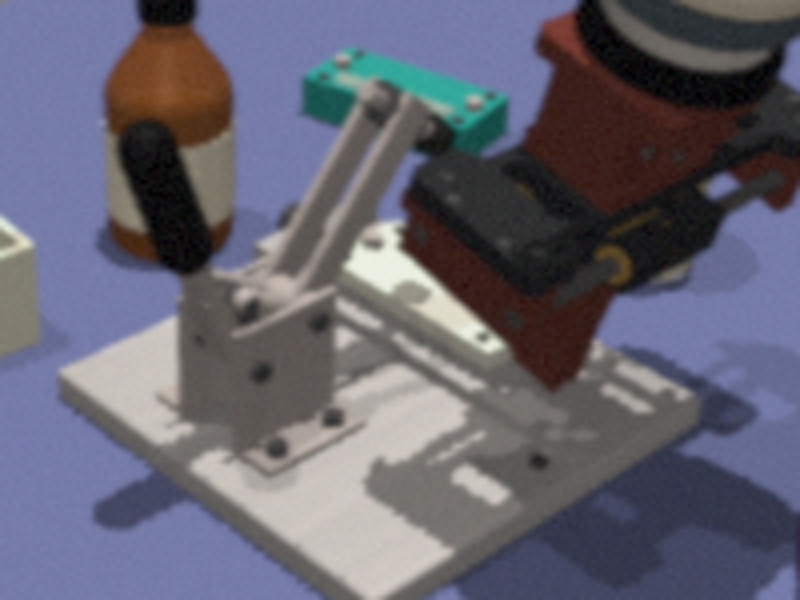

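Emit:
jog_arm(
  plan=[
    [0,0,0,0,0,0.004,255],
    [0,0,0,0,0,0.018,255],
    [0,0,0,-0.01,0,0.03,255],
    [0,0,0,-0.05,0,0.017,255],
    [0,-4,0,-0.09,0,0.006,255],
    [0,-8,0,-0.13,0,-0.005,255],
    [0,-12,0,-0.16,0,-0.013,255],
    [0,-15,0,-0.18,0,-0.018,255],
  ],
)

```text
clock: 10.72
tcp_pos: [0.493, -0.0482, 0.2044]
ee_rot: [-0.092, 0.702, -0.092, -0.7]
wrist_force: [0.3, 0.0, -0.8]
gripper_width: 0.0002
```

Run:
```python
from h import *
s,R=state(); go([12,50,215],Rt(0)); 
im=eyes.get_image('wrist');cv2.imwrite('pics/wrist9.png',im[:,:,::-1])
im=eyes.get_image('scene');cv2.imwrite('pics/scene9.png',im[:,:,::-1])
a=cv2.imread('pics/scene9.png')[220:345,240:380]; cv2.imwrite('pics/scene9z.png',cv2.resize(a,None,fx=4.8,fy=4.8,interpolation=cv2.INTER_CUBIC))
```

```text
t 10.72 tcpW [ 0.493  -0.0482  0.2044] H mm [-80.4 -54.8 204.4] F_H [ 0.27  0.08 -0.85] w 0.0002
t 10.72 tcpW [ 0.493  -0.0482  0.2044] H mm [-80.4 -54.8 204.4] F_H [ 0.27  0.08 -0.85] w 0.0002
turn [ 0.27 -0.16  0.02] shift [-0.0103 -0.1044 -0.0929]
```

View pics/wrist9.png

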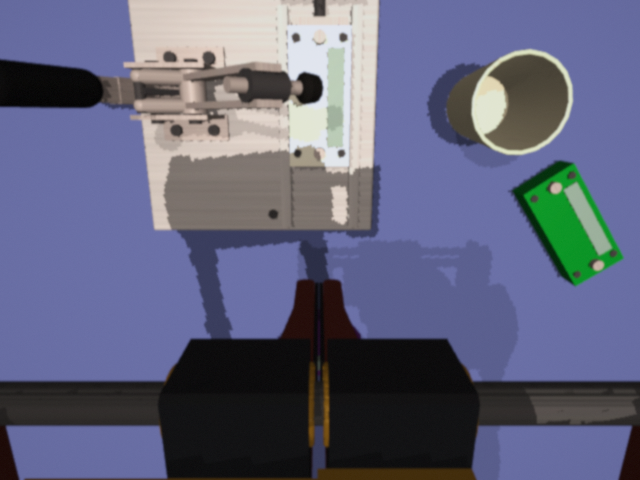

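View pics/scene9z.png

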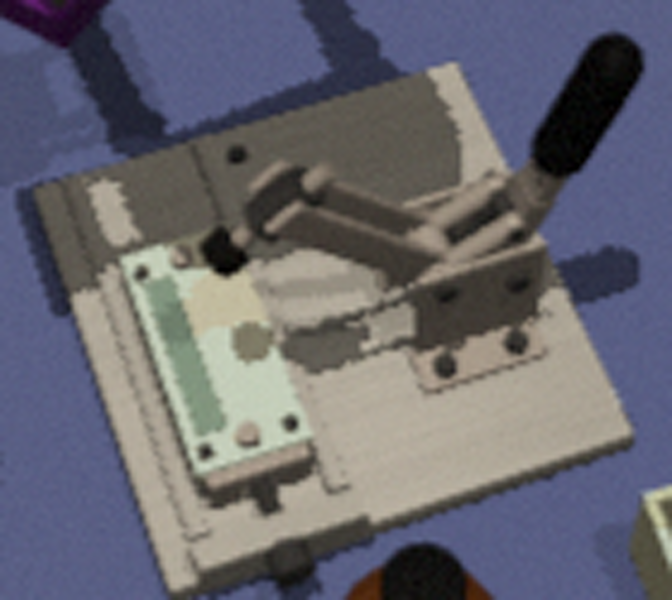

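Emit:
jog_arm(
  plan=[
    [0,0,0,-0.01,-0.025,-0.023,255],
    [0,0,0,-0.01,-0.052,-0.046,255],
    [0,0,0,-0.01,-0.08,-0.07,255],
    [0.3,0,0,-0.01,-0.1044,-0.0929,255],
    [0.3,0,0,-0.01,-0.1044,-0.0929,255],
    [0.3,0,0,-0.01,-0.1044,-0.0929,255],
  ],
)

```text
clock: 11.58
tcp_pos: [0.608, 0.0287, 0.2113]
ee_rot: [0.094, -0.701, 0.094, 0.701]
wrist_force: [-0.9, 0.3, 0.0]
gripper_width: 0.0006
```

Run:
```python
from h import *
s,R=state(); go([12,58,142],Rt(0)); 
im=eyes.get_image('wrist');cv2.imwrite('pics/wrist10.png',im[:,:,::-1])
im=eyes.get_image('side');cv2.imwrite('pics/side10.png',im[:,:,::-1])
```

```text
t 11.57 tcpW [0.608  0.0287 0.2113] H mm [ 10.3  49.6 211.3] F_H [-0.96  0.02  0.02] w 0.0006
t 11.57 tcpW [0.608  0.0287 0.2113] H mm [ 10.3  49.6 211.3] F_H [-0.96  0.02  0.02] w 0.0006
turn [-0.01  0.   -0.02] shift [ 0.0693 -0.0084 -0.0017]
```

View pics/wrist10.png

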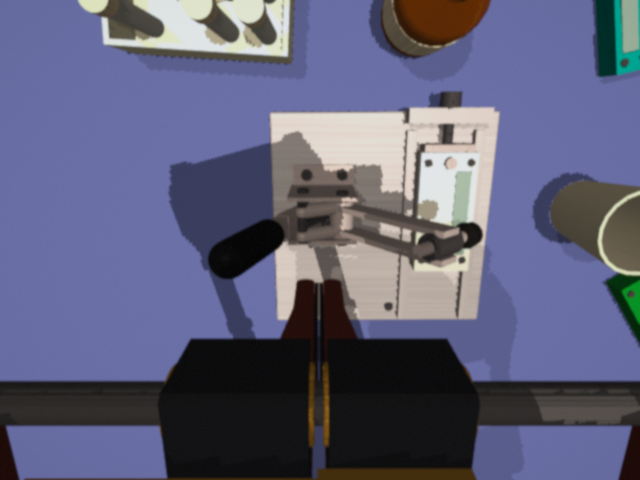

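View pics/side10.png

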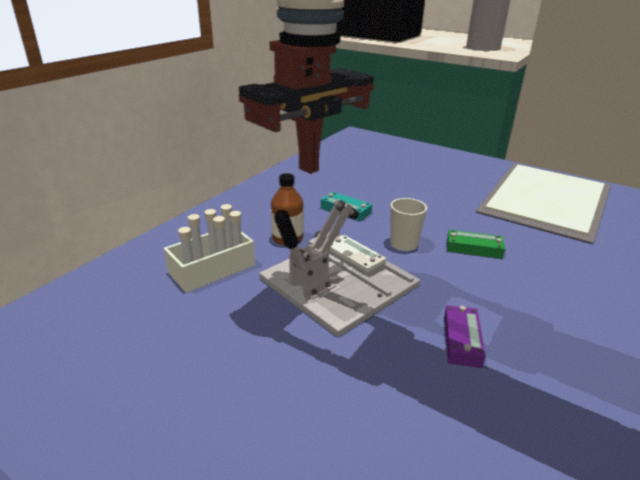

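Emit:
jog_arm(
  plan=[
    [0,0,0,0.02,0,-0.0017,255],
    [0,0,0,0.045,-0.004,-0.0017,255],
    [0,0,0,0.069,-0.0084,-0.0017,255],
    [0,0,0,0.069,-0.0084,-0.0017,255],
    [0,0,0,0.069,-0.0084,-0.0017,255],
  ],
)

```text
clock: 12.3
tcp_pos: [0.6124, 0.0362, 0.1436]
ee_rot: [-0.094, 0.701, -0.094, -0.7]
wrist_force: [-0.1, -0.5, 0.6]
gripper_width: 0.0004
```

Run:
```python
from h import *
s,R=state(); go([12,73,140],Rt(0)); p=s['tcp_pos']; h=W2H(p)*1e3
for a in (70,66,62,58,54,50,46,42,38,34,30,26,22,18,14,10,8,6):
    r=np.radians(a); y=62+90*np.cos(r)-11*np.sin(r)-9.7; z=52+90*np.sin(r)+11*np.cos(r); print(a,'y,z',round(y,1),round(z,1),'d',((h[2]-z)/1e3).round(4),(-(y-h[1])/1e3).round(4))
im=eyes.get_image('wrist');cv2.imwrite('pics/wrist11.png',im[:,:,::-1])
im=eyes.get_image('side');cv2.imwrite('pics/side11.png',im[:,:,::-1])
a=cv2.imread('pics/side11.png')[130:330,225:425]; cv2.imwrite('pics/side11z.png',cv2.resize(a,None,fx=3,fy=3,interpolation=cv2.INTER_CUBIC))
```

```text
t 12.3 tcpW [0.6124 0.0362 0.1436] H mm [ 12.6  58.1 143.6] F_H [ 0.03 -0.46  0.64] w 0.0004
t 12.3 tcpW [0.6124 0.0362 0.1436] H mm [ 12.6  58.1 143.6] F_H [ 0.03 -0.46  0.64] w 0.0004
turn [-0.03 -0.05  0.01] shift [ 0.0036 -0.0149  0.0006]
70 y,z 72.7 140.3 d 0.0032 -0.0146
66 y,z 78.9 138.7 d 0.0049 -0.0207
62 y,z 84.8 136.6 d 0.0069 -0.0267
58 y,z 90.7 134.2 d 0.0094 -0.0325
54 y,z 96.3 131.3 d 0.0123 -0.0382
50 y,z 101.7 128.0 d 0.0155 -0.0436
46 y,z 106.9 124.4 d 0.0192 -0.0488
42 y,z 111.8 120.4 d 0.0232 -0.0537
38 y,z 116.4 116.1 d 0.0275 -0.0583
34 y,z 120.8 111.4 d 0.0321 -0.0626
30 y,z 124.7 106.5 d 0.037 -0.0666
26 y,z 128.4 101.3 d 0.0422 -0.0703
22 y,z 131.6 95.9 d 0.0476 -0.0735
18 y,z 134.5 90.3 d 0.0533 -0.0764
14 y,z 137.0 84.4 d 0.0591 -0.0788
10 y,z 139.0 78.5 d 0.0651 -0.0809
8 y,z 139.9 75.4 d 0.0681 -0.0818
6 y,z 140.7 72.3 d 0.0712 -0.0825
```

View pics/side11z.png

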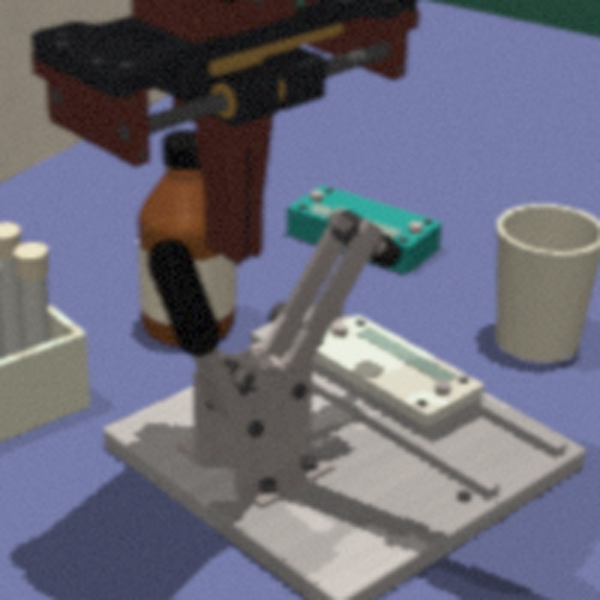

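View pics/wrist11.png

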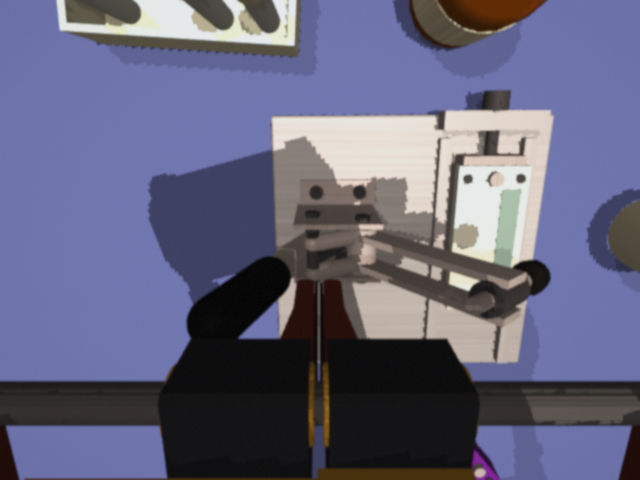

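Emit:
jog_arm(
  plan=[
    [0,0,0,0.002,-0.008,0.0006,255],
    [0,0,0,0.003,-0.012,0.0006,255],
    [0,0,0,0.0035,-0.016,0.0006,255],
    [0,0,0,0.0049,-0.0207,0.0006,255],
    [0,0,0,0.0069,-0.0267,0.0006,255],
    [0,0,0,0.0094,-0.0325,0.0006,255],
    [0,0,0,0.0123,-0.0382,0.0006,255],
    [0,0,0,0.0155,-0.0436,0.0006,255],
  ],
)

```text
clock: 13.4
tcp_pos: [0.6236, 0.0793, 0.1274]
ee_rot: [-0.094, 0.701, -0.094, -0.701]
wrist_force: [-1.0, -0.9, 0.3]
gripper_width: 0.0002
```

Run:
```python
from h import *
s,R=state(); h=W2H(s['tcp_pos'])*1e3
for a in (46,42,38,34,32,30,28,26,22,18,14,10,8,6):
    r=np.radians(a); y=62+90*np.cos(r)-11*np.sin(r)-9.7; z=52+90*np.sin(r)+11*np.cos(r); print(a,'y,z',round(y,1),round(z,1),'d',((h[2]-z)/1e3).round(4),(-(y-h[1])/1e3).round(4))
im=eyes.get_image('side');cv2.imwrite('pics/side12.png',im[:,:,::-1])
a=cv2.imread('pics/side12.png')[130:330,225:425]; cv2.imwrite('pics/side12z.png',cv2.resize(a,None,fx=3,fy=3,interpolation=cv2.INTER_CUBIC))
```

```text
t 13.4 tcpW [0.6236 0.0793 0.1274] H mm [ 12.  102.6 127.4] F_H [-0.71 -1.11  0.28] w 0.0002
46 y,z 106.9 124.4 d 0.003 -0.0043
42 y,z 111.8 120.4 d 0.007 -0.0092
38 y,z 116.4 116.1 d 0.0113 -0.0138
34 y,z 120.8 111.4 d 0.016 -0.0182
32 y,z 122.8 109.0 d 0.0184 -0.0202
30 y,z 124.7 106.5 d 0.0209 -0.0221
28 y,z 126.6 104.0 d 0.0234 -0.024
26 y,z 128.4 101.3 d 0.0261 -0.0258
22 y,z 131.6 95.9 d 0.0315 -0.029
18 y,z 134.5 90.3 d 0.0371 -0.0319
14 y,z 137.0 84.4 d 0.043 -0.0344
10 y,z 139.0 78.5 d 0.0489 -0.0364
8 y,z 139.9 75.4 d 0.052 -0.0373
6 y,z 140.7 72.3 d 0.055 -0.0381
```

View pics/side12z.png

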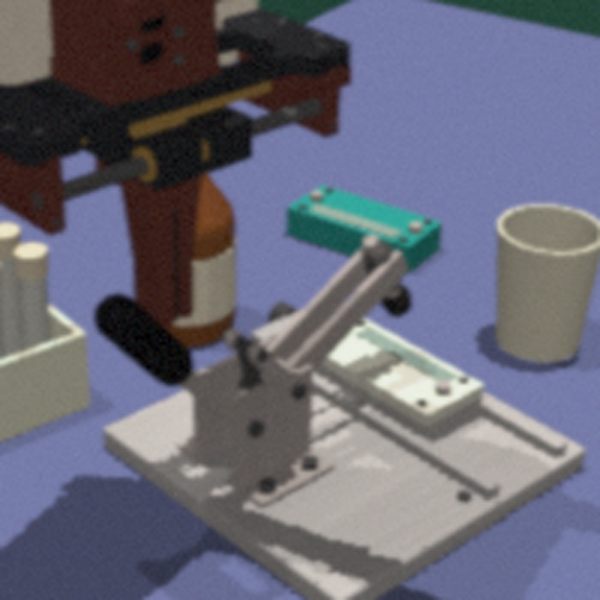

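Emit:
jog_arm(
  plan=[
    [0,0,0,0.003,-0.0043,0,255],
    [0,0,0,0.007,-0.0092,0,255],
    [0,0,0,0.0113,-0.0138,0,255],
    [0,0,0,0.016,-0.0182,0,255],
    [0,0,0,0.0184,-0.0202,0,255],
    [0,0,0,0.0209,-0.0221,0,255],
    [0,0,0,0.0234,-0.024,0,255],
    [0,0,0,0.0261,-0.0258,0,255],
  ],
)

```text
clock: 14.45
tcp_pos: [0.6304, 0.1034, 0.1022]
ee_rot: [-0.094, 0.701, -0.094, -0.7]
wrist_force: [-2.2, -2.0, 6.3]
gripper_width: 0.0005
```

```bash
cat > nx.py <<'E'
from h import *
s,R=state(); h=W2H(s['tcp_pos'])*1e3
for a in (26,24,22,20,18,16,14,12,11,10,9,8,7,6):
    r=np.radians(a); y=62+90*np.cos(r)-11*np.sin(r)-9.7; z=52+90*np.sin(r)+11*np.cos(r); print(a,'y,z',round(y,1),round(z,1),'d',((h[2]-z)/1e3).round(4),(-(y-h[1])/1e3).round(4))
E
python3 nx.py
```

```text
t 14.45 tcpW [0.6304 0.1034 0.1022] H mm [ 12.2 127.6 102.2] F_H [-1.58 -2.52  6.29] w 0.0005
26 y,z 128.4 101.3 d 0.0008 -0.0007
24 y,z 130.0 98.7 d 0.0035 -0.0024
22 y,z 131.6 95.9 d 0.0063 -0.004
20 y,z 133.1 93.1 d 0.0091 -0.0055
18 y,z 134.5 90.3 d 0.0119 -0.0069
16 y,z 135.8 87.4 d 0.0148 -0.0082
14 y,z 137.0 84.4 d 0.0177 -0.0093
12 y,z 138.0 81.5 d 0.0207 -0.0104
11 y,z 138.5 80.0 d 0.0222 -0.0109
10 y,z 139.0 78.5 d 0.0237 -0.0114
9 y,z 139.5 76.9 d 0.0252 -0.0118
8 y,z 139.9 75.4 d 0.0268 -0.0123
7 y,z 140.3 73.9 d 0.0283 -0.0127
6 y,z 140.7 72.3 d 0.0298 -0.013
```

Emit:
jog_arm(
  plan=[
    [0,0,0,0.0022,-0.0015,0,255],
    [0,0,0,0.0049,-0.0032,0,255],
    [0,0,0,0.0077,-0.0047,0,255],
    [0,0,0,0.0105,-0.006,0,255],
  ],
)

```text
clock: 14.95
tcp_pos: [0.6321, 0.109, 0.0926]
ee_rot: [-0.094, 0.701, -0.094, -0.7]
wrist_force: [-3.7, -1.8, 7.9]
gripper_width: 0.0007
```

Emit:
jog_arm(
  plan=[
    [0,0,0,0.0025,-0.001,0,255],
    [0,0,0,0.005,-0.002,0,255],
  ],
)

```text
clock: 15.2
tcp_pos: [0.6327, 0.1112, 0.0878]
ee_rot: [-0.094, 0.702, -0.094, -0.7]
wrist_force: [-3.0, -2.3, 8.8]
gripper_width: 0.0003
```

```bash
python3 nx.py
python3 - <<'E'
from h import *
im=eyes.get_image('side');cv2.imwrite('pics/side13.png',im[:,:,::-1])
a=cv2.imread('pics/side13.png')[130:330,225:425]; cv2.imwrite('pics/side13z.png',cv2.resize(a,None,fx=3,fy=3,interpolation=cv2.INTER_CUBIC))
E
```

```text
t 15.2 tcpW [0.6327 0.1112 0.0878] H mm [ 12.4 135.8  87.8] F_H [-2.34 -3.01  8.82] w 0.0003
26 y,z 128.4 101.3 d -0.0136 0.0074
24 y,z 130.0 98.7 d -0.0109 0.0057
22 y,z 131.6 95.9 d -0.0082 0.0041
20 y,z 133.1 93.1 d -0.0054 0.0027
18 y,z 134.5 90.3 d -0.0025 0.0013
16 y,z 135.8 87.4 d 0.0004 -0.0
14 y,z 137.0 84.4 d 0.0033 -0.0012
12 y,z 138.0 81.5 d 0.0063 -0.0023
11 y,z 138.5 80.0 d 0.0078 -0.0028
10 y,z 139.0 78.5 d 0.0093 -0.0033
9 y,z 139.5 76.9 d 0.0108 -0.0037
8 y,z 139.9 75.4 d 0.0123 -0.0041
7 y,z 140.3 73.9 d 0.0139 -0.0045
6 y,z 140.7 72.3 d 0.0154 -0.0049
```

View pics/side13z.png

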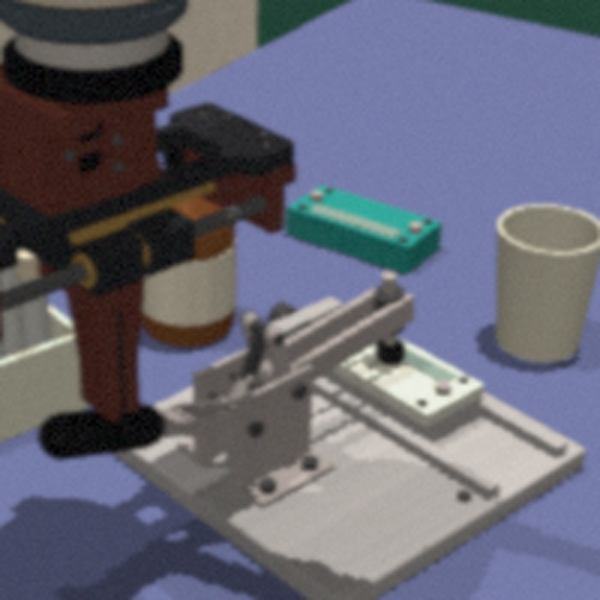

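Emit:
jog_arm(
  plan=[
    [0,0,0,0.0018,-0.0007,0,255],
    [0,0,0,0.0036,-0.0013,0,255],
    [0,0,0,0.0036,-0.0013,0,255],
  ],
)

```text
clock: 15.62
tcp_pos: [0.6331, 0.1129, 0.0837]
ee_rot: [-0.094, 0.701, -0.094, -0.7]
wrist_force: [-2.0, -0.1, 6.5]
gripper_width: 0.0002
```

Emit:
jog_arm(
  plan=[
    [0,0,0,0.0015,-0.0005,0,255],
    [0,0,0,0.003,-0.001,0,255],
    [0,0,0,0.003,-0.001,0,255],
  ],
)

```text
clock: 16.0
tcp_pos: [0.6333, 0.1141, 0.0804]
ee_rot: [-0.094, 0.701, -0.094, -0.7]
wrist_force: [-2.0, 0.9, 5.1]
gripper_width: 0.0004
```

Emit:
jog_arm(
  plan=[
    [0,0,0,0.001,-0.0003,0,255],
    [0,0,0,0.002,-0.0005,0,255],
    [0,0,0,0.002,-0.0005,0,255],
  ],
)

```text
clock: 16.38
tcp_pos: [0.6334, 0.1148, 0.0783]
ee_rot: [-0.095, 0.701, -0.093, -0.7]
wrist_force: [-1.3, 2.3, 5.5]
gripper_width: 0.0003
```

Emit:
jog_arm(
  plan=[
    [0,0,0,0.0008,-0.0002,0,255],
    [0,0,0,0.0015,-0.0004,0,255],
    [0,0,0,0.0015,-0.0004,0,255],
  ],
)

```text
clock: 16.75
tcp_pos: [0.6336, 0.1149, 0.0765]
ee_rot: [-0.094, 0.701, -0.094, -0.7]
wrist_force: [-1.0, 0.9, 4.5]
gripper_width: 0.0005
```

Emit:
jog_arm(
  plan=[
    [0,0,0,0.0006,-0.0001,0,255],
    [0,0,0,0.0012,-0.0002,0,255],
    [0,0,0,0.0012,-0.0002,0,255],
  ],
)

```text
clock: 17.12
tcp_pos: [0.6336, 0.1151, 0.0749]
ee_rot: [-0.094, 0.701, -0.094, -0.7]
wrist_force: [0.8, 2.8, 4.4]
gripper_width: 0.0008
```

Emit:
jog_arm(
  plan=[
    [0,0,0,0.0005,-0.0001,0,255],
    [0,0,0,0.001,-0.0002,0,255],
    [0,0,0,0.001,-0.0002,0,255],
  ],
)

```text
clock: 17.5
tcp_pos: [0.6333, 0.1148, 0.0734]
ee_rot: [-0.094, 0.701, -0.094, -0.701]
wrist_force: [0.8, 0.1, 3.0]
gripper_width: 0.0006
```

Run:
```python
from h import *
state()
im=eyes.get_image('side');cv2.imwrite('pics/side14.png',im[:,:,::-1]);state()
im=eyes.get_image('scene');cv2.imwrite('pics/scene14.png',im[:,:,::-1]);state()
a=cv2.imread('pics/side14.png')[190:320,225:395]; cv2.imwrite('pics/side14z.png',cv2.resize(a,None,fx=4.5,fy=4.5,interpolation=cv2.INTER_CUBIC))
```

```text
t 17.5 tcpW [0.6333 0.1148 0.0734] H mm [ 12.  139.3  73.4] F_H [0.79 0.34 2.95] w 0.0006
t 17.55 tcpW [0.6332 0.1147 0.0734] H mm [ 12.  139.3  73.4] F_H [1.56 2.85 4.19] w 0.0007
t 17.6 tcpW [0.6333 0.1147 0.0734] H mm [ 12.  139.3  73.4] F_H [1.18 1.4  2.53] w 0.0005
```

View pics/side14z.png

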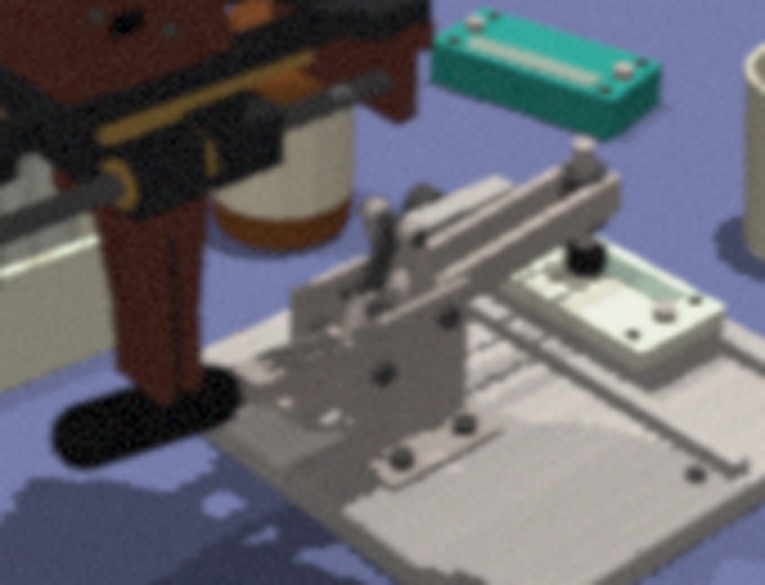

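Emit:
jog_arm(
  plan=[
    [0,0,0,0.0005,-0.0001,0,255],
    [0,0,0,0.001,-0.0002,0,255],
    [0,0,0,0.001,-0.0002,0,255],
  ],
)

```text
clock: 17.98
tcp_pos: [0.6333, 0.115, 0.0724]
ee_rot: [0.094, -0.701, 0.094, 0.701]
wrist_force: [0.8, 1.6, 2.3]
gripper_width: 0.0003
```

Emit:
jog_arm(
  plan=[
    [0,0,0,0.0004,-0.0001,0,255],
    [0,0,0,0.0008,-0.0001,0,255],
    [0,0,0,0.0008,-0.0001,0,255],
  ],
)

```text
clock: 18.35
tcp_pos: [0.6334, 0.115, 0.0722]
ee_rot: [-0.094, 0.701, -0.094, -0.701]
wrist_force: [-0.3, -0.4, 4.4]
gripper_width: 0.0004
```

Emit:
jog_arm(
  plan=[
    [0,0,0,0.0004,-0.0001,0,255],
    [0,0,0,0.0008,-0.0001,0,255],
    [0,0,0,0.0008,-0.0001,0,255],
  ],
)

```text
clock: 18.73
tcp_pos: [0.6336, 0.1151, 0.072]
ee_rot: [-0.094, 0.701, -0.094, -0.7]
wrist_force: [-1.1, 0.3, 6.8]
gripper_width: 0.0006
```

Emit:
jog_arm(
  plan=[
    [0,0,0,-0.002,0,0,255],
    [0,0,0,-0.006,0,0,255],
    [0,0,0,-0.02,0,0,255],
    [0,0,0,-0.06,0,0,255],
    [0,0,0,-0.11,0,0.01,255],
    [0,0,0,-0.15,0.02,0.05,255],
    [0,0,0,-0.15,0.04,0.1,255],
    [0,0,0,-0.15,0.06,0.15,255],
  ],
)

```text
clock: 19.73
tcp_pos: [0.4715, 0.0967, 0.2226]
ee_rot: [-0.094, 0.702, -0.094, -0.7]
wrist_force: [-0.7, -0.2, 0.0]
gripper_width: 0.0003
```

Run:
```python
from h import *
state()
im=eyes.get_image('side');cv2.imwrite('pics/side15.png',im[:,:,::-1]);state()
im=eyes.get_image('scene');cv2.imwrite('pics/scene15.png',im[:,:,::-1]);state()
im=eyes.get_image('wrist');cv2.imwrite('pics/wrist15.png',im[:,:,::-1])
a=cv2.imread('pics/side15.png')[190:320,225:395]; cv2.imwrite('pics/side15z.png',cv2.resize(a,None,fx=4.5,fy=4.5,interpolation=cv2.INTER_CUBIC))
a=cv2.imread('pics/scene15.png')[220:345,240:400]; cv2.imwrite('pics/scene15z.png',cv2.resize(a,None,fx=4.8,fy=4.8,interpolation=cv2.INTER_CUBIC))
```

```text
t 19.73 tcpW [0.4715 0.0967 0.2226] H mm [-139.3   79.3  222.6] F_H [-0.62 -0.35  0.05] w 0.0003
t 19.77 tcpW [0.4659 0.0963 0.2219] H mm [-144.6   77.5  221.9] F_H [2.12 1.23 0.49] w 0.0004
t 19.82 tcpW [0.4691 0.0966 0.2222] H mm [-141.7   78.6  222.2] F_H [ 0.3  -0.73  0.98] w 0.0005
```

View pics/side15z.png

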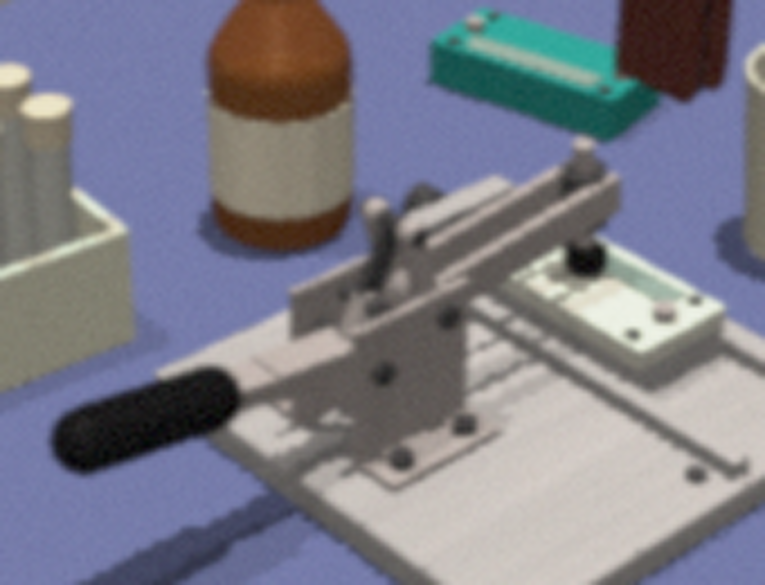

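View pics/scene15z.png

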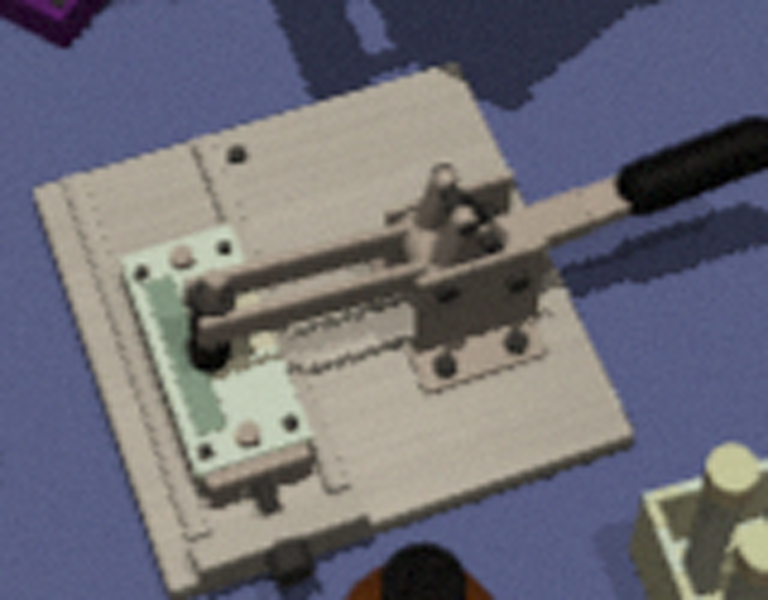

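View pics/wrist15.png

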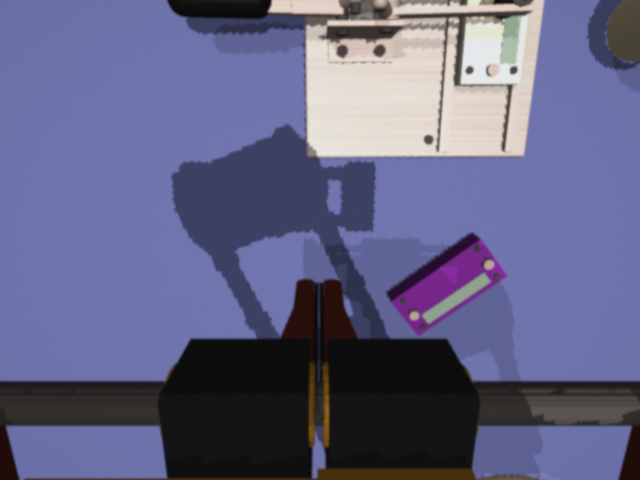

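Run:
```python
from h import *
im=eyes.get_image('side');s=cv2.imread('pics/side15.png');im=im[:,:,::-1]
print('diff side in holder', np.abs(im[190:320,225:370].astype(int)-s[190:320,225:370]).mean())
c=cv2.imread('pics/scene15.png');
m=(c.max(2)<45).astype(np.uint8);n,l,st,ce=cv2.connectedComponentsWithStats(m[235:275,360:420]);print('sc',[(x[:4]+[360,235,0,0]).tolist() for x in st[1:] if x[4]>60])
m=(s.max(2)<45).astype(np.uint8);n,l,st,ce=cv2.connectedComponentsWithStats(m[260:300,230:285]);print('sd',[(x[:4]+[230,260,0,0]).tolist() for x in st[1:] if x[4]>60])
p,e=tri('scene',(395.5,250.),'side',(89/4.5+225,438/4.5+190)); print((W2H(p)*1e3).round(1),e)
p,e=tri('scene',sc(640,190),'side',(212/4.5+225,398/4.5+190)); print((W2H(p)*1e3).round(1),e)
state()
```

```text
diff side in holder 1.892290008841733
sc [[369, 245, 34, 20]]
sd [[237, 273, 41, 22]]
[ 10.2 167.9  65. ] 0.00023956269140674644
[ 10.3 120.9  58.2] 0.0017685051626031348
t 19.93 tcpW [0.4727 0.0969 0.2223] H mm [-138.3   79.8  222.3] F_H [ 1.04 -0.78  0.19] w 0.0003
```

```bash
python3 -c "
from bench import order; print(order.sign_off())"
```

```text
the job is handed in; nothing more can be done
None
```

I slid the flow cell home against its end stop, pushed the clamp handle down to its end stop, let go and handed the job in after about 20 s of robot time. No verdict came back.

- **Cell:** I pushed it with the closed fingertips in the middle of its rear face, ending in 0.5 mm steps. At the stop the fingertips stopped advancing, and the readings I took rose from about 1–2 N to at most 8–9 N in total, against the 15 N limit. The pictures show the cell flush with the stop, and still there after the clamp was closed.
- **Clamp:** The resistance at the handle peaked at about 10 N and fell to about 3 N. It then rose to about 7 N, with the fingertips stalled 72 mm above the bench. That is the height I worked out for the end stop if the grip is straight. I stopped there.
- **After letting go:** The handle stayed down with the spindle foot on the cell, and the arm was clear. The other things looked unmoved in the pictures, but I did not measure their positions.
- **Weaker check:** From the pictures the handle had turned about 1.10 rad, against 1.12 at the end stop. That is past over-centre (1.075), but with the 2 mm calibration error the pictures cannot prove it. I relied on the rise in force at the end stop and on the handle holding after release.
- **Along the way:** My first approach pose, tilted 30 degrees, stopped just inside the limit of joint 2. I used a 15 degree tilt instead.

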